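# Draw the blue screwdriver from the leaning bench rack and lay it in its foam cut-out

## Robot

A 6-joint arm with a two-finger parallel gripper is mounted at the origin on a cart in front of the work surface, level with it; the furniture and walls round the work are solid. World frame = base frame: x ahead of the robot, y to its left, z up, the work surface at z = 0. Lengths are in m, angles in rad, forces in N, time in s.
With the tool pointing down it reaches from about 0.3 to 1 m from the base axis. Payload 5.1 kg.
Tool frame: the origin (TCP) lies midway between the tips of the shut fingers; the grasp point (between the pads) lies env.grip_depth behind it (env.grip_depth is the distance from the TCP to the grasp point, in m); z points along the fingers, y is the line along which they close (so a half turn about z gives the same grasp; the last joint's range is limited). The gripper opens to 95 mm and grips with 3 to 60 N. Pads are 20 mm wide; open, the fingers measure 119 mm over their backs; the gripper's body (75 mm by 180 mm) begins 59 mm behind the grasp point.
Start: joints at [1.126, 0.124, 1.65, -0, 1.367, -0.083], TCP at [0.23, 0.608, 0.178] pointing down, gripper open.
Joint ranges: [-2.61, 2.61], [-1.02, 2.33], [0.03, 2.71], [-1.35, 4.49], [0.32, 2.68], [-2.91, 2.91]. Speed limits (rad/s): [2.57, 2.57, 3.14, 3.14, 3.14, 3.14].

## Interface

Orientations are given as a rotation vector (axis times angle).
In Python, from rig import env gives the robot as it stands.
- The arm moves only by the tool drive_tool, never from a script. Its argument "rows" is one flat list of numbers, 7 for each row, row after row: the opening, from 0 (shut) to 1 (fully open), then the shift along the tool's x, y, z in units of 0.5 m (1.0 is 0.5 m), then the turn, a rotation vector about the tool's x, y, z in units of 360 degrees (1.0 is 360 degrees). A call has 1 to 20 rows; each row is the pose to reach, as a shift and turn from the pose commanded when the call began, along the tool's axes at that moment, turning the shorter way round; what a row does not reach only later rows make up. A row lasts 1/10 s, in which the tool goes at most 50 mm and 8.59 degrees, less where a joint would pass 70% of its speed; a pose out of reach is approached as far as the arm can. A call with a number of a shift or a turn outside -1 to 1 is refused whole. A call with a gripper value outside its range is refused whole. The fingers move at their own pace and stop on an object; "force" is the grip in N (left out, the last holds). Time passes only in rows, so rows that repeat a pose let the fingers close. It gives the time, the measured TCP pose, the force, the opening and the grip force at its end, in the units of the state.
- env.read_state(): the state, without advancing time (a new reading comes with each control period).
- env.camera(name): name is "side" or "top" or "wrist"; returns the picture (420x560x3 uint8, red, green, blue); there is no depth.
- env.get_calibration(name): a dict with "fx", "fy", "cx", "cy" (pixels), "eye" and "attitude" of the camera in the world; the wrist camera has in their place "tool_from_camera" (4x4, takes a point from camera to tool coordinates, whose origin is the TCP and whose axes are the flange's). Camera axes: x right, y up, looking along -z (the intrinsics and any distortion apply to the point x, -y, -z); pixel columns grow to the right and rows downward; lengths in m; the calibration is good to about 2 mm. The wrist camera is an equidistant fisheye: a pixel r from the principal point sees the ray r / f radians off the axis. A picture is of the moment at which its call begins: read the wrist's pose just before it. get_calibration takes no time and is no camera call.
- env.finish_job(): hands the job in; it is judged then, once.
The state is a dict: "time": time; "q": joint angles; "dq": joint speeds; "effort": joint torques, N m; "eef_pos": TCP position; "ee_rot": TCP orientation; "contact_force": force on the tool from outside, world axes, zero at the start; "torque": the same for the moment, N m; "gripper_width": opening from 0.0 (shut) to 1.0 (fully open); "finger_force": force on a finger pad.
Only numpy, scipy, OpenCV 4.12 (cv2) and the standard library are available. Lean on these libraries where they do the work, as an engineer would, in place of code of your own. Each camera call takes 0.05 s, during which the arm holds its last target. There are 200 camera calls.

## Task

The blue screwdriver belongs to the red mounting kit for the monitor arm. Draw it out of the leaning bench rack without dragging or tipping the rack, and lay it gently, not dropped, into its empty cut-out in the foam of the red tray, beside the hex key, handle in the wide part and blade in the narrow channel, then let go. Leave the orange screwdriver in the rack.

Things in the scene. Friction and masses are not known exactly. Their poses are not given: they have to be found in the camera images.
- blue_driver: Screwdriver, blue handle, 172 mm, about 80 g, in one of the rack's two outer bores. Origin on the shaft axis under the steel collar (15 mm wide) where the handle begins; z runs along the shaft to the handle's end. Handle z = 0 to 98 mm, up to 28 mm thick; blade 5 mm thick, z = 0 to -74 mm. Any turn about z will do. Grasp across the handle at about z = 46 mm.
- blue_tip (a point): the tip of the blue screwdriver's blade, on the shaft axis at z = -74 mm of blue_driver
- orange_driver: Screwdriver, orange handle, 198 mm, in the other outer bore; same frame as the blue one (origin under the collar, z to the handle's end), handle just as thick and long, blade 100 mm. It stays in the rack.
- rack: Loose bench rack, 1.1 kg, foot 116 (x) by 206 (y) mm: a beech block about 105 mm high between dark steel cheeks. Origin under the middle of the foot, z up. Three bores, 76 mm long, lean 30 degrees from vertical, handles towards the rack's +x (away from the robot). The outer ones, 64 mm either side of the middle, are 9.5 mm wide, so a blade must be drawn along the lean.
- rack_mouth (a point): Mouth of the rack's middle bore, 94 mm above the foot; z points up along the bores (30 degrees from vertical), y along the row. The outer mouths, on which the screwdrivers' collars rest, are at y = +64 and -64 mm in this frame. A white marker pen with a black cap, 17 mm thick, is wedged in the middle bore and stands 64 mm out; it is part of the rack.
- tray: Red steel kit tray, 214 (x) by 150 (y) by 36 mm high, fixed on the green mat, with dark foam over a yellow layer. Origin under its middle, z up. Foam top at z = 33 mm, yellow bottom of the cut-outs at z = 17 mm. The screwdriver's cut-out runs along y = 26 mm: handle part x = -100 to 8 mm, 36 mm wide; blade channel x = 8 to 90 mm, 16 mm wide. A black hex key is held in the other one.
- pocket (a point): Where the blue screwdriver's origin comes to lie, at (3, 26, 30.5) mm in the tray's frame; axes as the tray's, so the blade points to +x, the handle to -x. Beside the handle, centred 49 mm to -x of this point, rounded finger notches 62 mm long reach 45 mm to either side in y, as deep as the cut-out (13.5 mm below this point).

How it is judged:
By the outcome, as a careful person would: the job done as asked, in the order asked, and still so for the second after the job is handed in, with the robot touching nothing.
It also fails if it takes over 43 s, if anything falls off the work surface, if the arm or the gripper's body presses on something with over 40 N, if the wrist force passes 120 N, or if a joint passes its speed limit or range.

## Working session

There is one attempt and no reset: what is moved stays moved. The work goes in short steps, Python scripts to look and compute and a tool call to move; the robot and the scene stay as the last step left them, time stands still between calls to the robot, and variables do not carry over. Pictures are saved under pics/ and viewed, at most 10 in all, crops included, and the job is handed in when it is done.

Besides the shell and the picture viewer there is one more tool, called after ">>>" by a JSON object that holds its "name" and its "arguments". drive_tool: Moves the arm, as the interface text tells. Its arguments: {"type":"object","properties":{"rows":{"type":"array"},"force":{"type":"number"}},"required":["rows"]}

```bash
mkdir -p pics; python3 - <<'E'
from rig import env
import cv2
s=env.read_state();print(s,env.grip_depth)
for n in("side","top"):
    cv2.imwrite(f"pics/{n}0.png",env.camera(n)[:,:,::-1]);print(n,env.get_calibration(n))
print(env.get_calibration("wrist"))
E
```

```text
{'time': 0.0, 'q': array([ 1.12639565e+00,  1.24538463e-01,  1.65168936e+00, -4.77942945e-06,
        1.36749375e+00, -8.25852248e-02]), 'dq': array([-0.00028646,  0.00056122, -0.000308  ,  0.00028224,  0.00019763,
       -0.00080605]), 'effort': array([ 1.37562665e-04, -4.17603493e+01, -3.59935319e+01,  7.73701281e-02,
        4.93943493e-02, -1.71805154e-04]), 'eef_pos': array([0.2297872 , 0.60724785, 0.17645647]), 'ee_rot': array([-0.56514264, -3.08978195,  0.00323003]), 'contact_force': array([-0.31288178, -0.09971337, -0.33013521]), 'torque': array([ 0.00389674,  0.01961439, -0.03215671]), 'finger_force': 0.0, 'gripper_width': 1.00275209562723} 0.0188
side {'fx': 458.21197871205635, 'fy': 458.21197871205635, 'cx': 277.371613377509, 'cy': 211.69657306083204, 'eye': array([ 0.12890896, -0.70017828,  0.46927833]), 'attitude': array([ 1.05824536, -0.32380708, -0.4811025 ])}
top {'fx': 397.6996356662197, 'fy': 397.6996356662197, 'cx': 275.15764040006206, 'cy': 206.72194427381922, 'eye': array([ 0.44512221, -0.08187706,  0.91342038]), 'attitude': array([ 0.13936301, -0.07231629, -1.56919144])}
{'fx': 325.19226210127806, 'fy': 325.19226210127806, 'cx': 280.7175777151345, 'cy': 208.8816296832685, 'tool_from_camera': array([[-1.69383890e-04,  9.59796495e-01,  2.80696741e-01,
         7.96228809e-02],
       [ 9.99999982e-01,  1.85021696e-04, -2.92104850e-05,
        -1.32973591e-03],
       [-7.99711082e-05,  2.80696731e-01, -9.59796509e-01,
        -2.07047143e-01],
       [ 0.00000000e+00,  0.00000000e+00,  0.00000000e+00,
         1.00000000e+00]])}
```

View pics/top0.png

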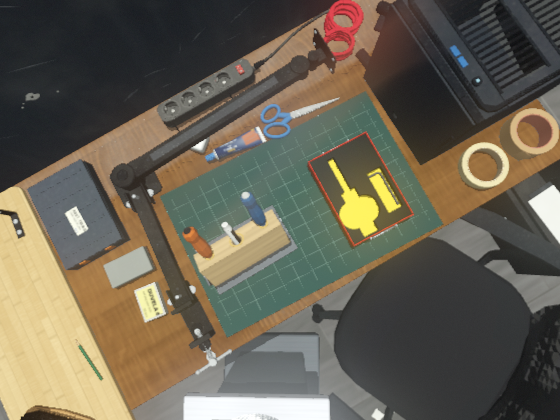

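View pics/side0.png

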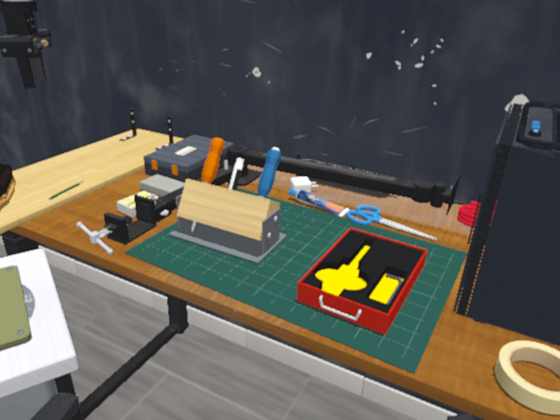

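```bash
python3 - <<'E'
import cv2
a=cv2.imread("pics/top0.png");b=cv2.imread("pics/side0.png")
c=cv2.resize(a[120:300,170:430],None,fx=3,fy=3,interpolation=cv2.INTER_CUBIC)
cv2.imwrite("pics/topc.png",c)
c=cv2.resize(b[130:330,170:430],None,fx=3,fy=3,interpolation=cv2.INTER_CUBIC)
cv2.imwrite("pics/sidec.png",c)
E
```

```text
(no output)
```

View pics/topc.png

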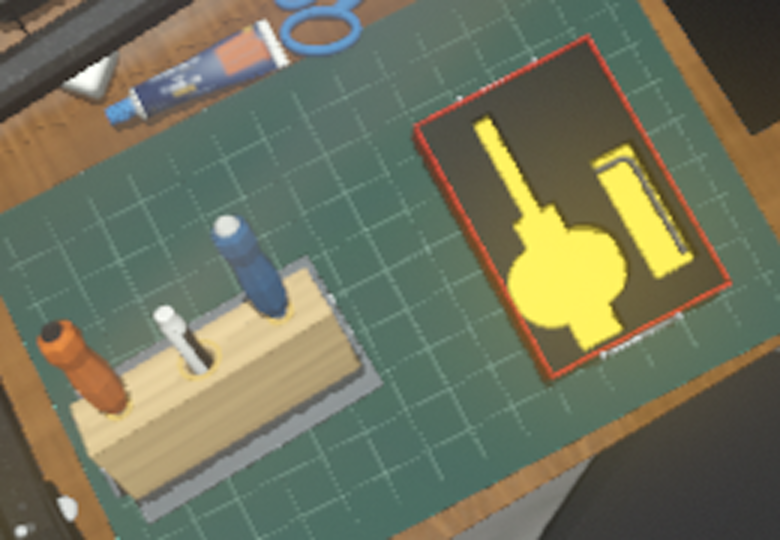

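View pics/sidec.png

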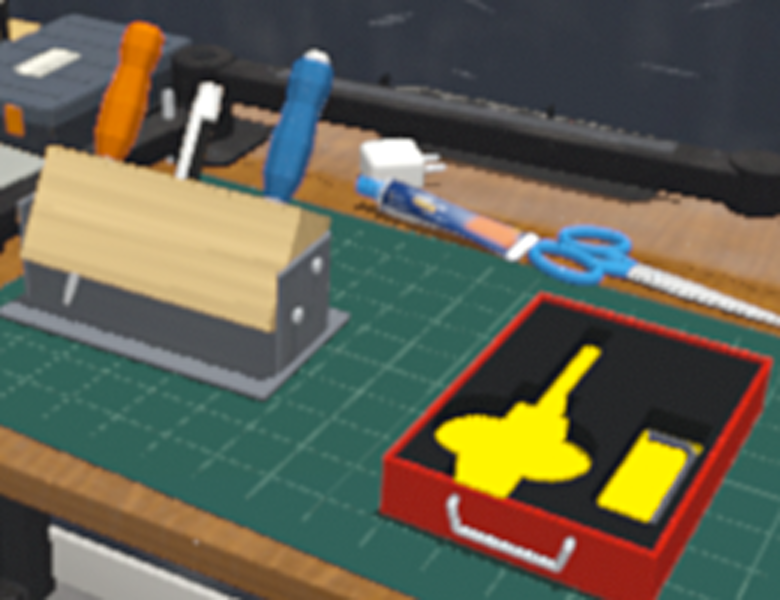

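```bash
cat > h.py <<'E'
import numpy as np
from rig import env
from scipy.spatial.transform import Rotation as R
from scipy.optimize import least_squares
def proj(n,P):
    c=env.get_calibration(n); p=R.from_rotvec(c["attitude"]).inv().apply(np.atleast_2d(P)-c["eye"])
    return np.c_[c["cx"]-c["fx"]*p[:,0]/p[:,2], c["cy"]+c["fy"]*p[:,1]/p[:,2]]
def body(v,P): return R.from_euler("z",v[2]).apply(np.atleast_2d(P))+[v[0],v[1],0]
def delta(s,T,Rt):
    "shift and turn in tool axes and row units from state s to TCP T, rotation Rt"
    R0=R.from_rotvec(s["ee_rot"])
    return np.r_[R0.inv().apply(np.array(T)-s["eef_pos"])/.5,(R0.inv()*Rt).as_rotvec()/(2*np.pi)].round(4)
E
python3 - <<'E'
from h import *
def px(l,o): return (np.array(l,float)+.5)/3-.5+o
to,so=[170,120],[170,130]
Pt=np.array([[107,75,36],[107,-75,36],[-107,75,36],[-107,-75,36]])/1e3
Zt=px([[418,127],[590,38],[552,380],[731,284]],to)
# side corners: far-left(+x+y) , far-right, near-left, near-right
Zs=px([[543,295],[770,360],[385,462],[655,552]],so)
f=lambda v:np.r_[(proj("top",body(v,Pt))-Zt).ravel(),(proj("side",body(v,Pt))-Zs).ravel()]
t=least_squares(f,[.45,-.25,.5],loss="soft_l1");print("tray",t.x,np.degrees(t.x[2]),f(t.x).round(1))
a=np.array([.5,0,.75**.5])
def rp(v):
    m=np.array([[v[3],y,.094] for y in(-.064,.064)])
    e=m+.096*a
    foot=np.array([[-.058,-.103,.003],[-.058,.103,.003],[.058,-.103,.003]])
    return np.r_[e,m,foot]
Z1=px([[227,222],[54,333],[281,312],[118,408],[382,380],[150,520],[308,258]],to)
Z2=px([[317,55],[147,28],[282,197],[0,0],[263,397],[0,312],[348,312]],so)
W1=np.array([1,1,.5,.5,1,1,1])[:,None];W2=np.array([1,1,0,0,1,1,1])[:,None]
g=lambda v:np.r_[((proj("top",body(v,rp(v)))-Z1)*W1).ravel(),((proj("side",body(v,rp(v)))-Z2)*W2).ravel()]
r=least_squares(g,[.4,.1,.5,0],loss="soft_l1");v=r.x;print("rack",v,np.degrees(v[2]),g(v).round(1))
mb=body(v,rp(v))[2];A=R.from_euler("z",v[2]).apply(a)
print("blue mouth",mb,"axis",A, "pocket",body(t.x,[.003,.026,.0305]))
z=R.from_euler("z",v[2]).apply([.75**.5,0,-.5]);x=-A;Rg=R.from_matrix(np.c_[x,np.cross(z,x),z])
G=mb+.046*A+.010*z;print("grasp TCP",G,"rotvec",Rg.as_rotvec())
s=env.read_state();print("delta pre",delta(s,G-.12*z,Rg))
E
```

```text
tray [ 0.60620023 -0.2329472   0.48028871] 27.51851619180131 [-1.5 -0.3 -0.3 -1.1  0.1 -0.2  0.8  0.1 -0.9 -0.2  0.7  0.7 -1.  -0.7
  0.2  3. ]
rack [0.4737457  0.02474922 0.53322447 0.02108884] 30.551511569220935 [ 0.6  2.3 -0.7 -0.1 -0.6 -0.8 -0.2 -1.1  0.3  0.6 -0.7  0.5 -0.8 -2.1
 -0.6  0.2  0.  -2.1 -0.   0.   0.   0.   1.2  0.9 -0.4  0.5  1.5  1.5]
blue mouth [ 0.52443885 -0.0196461   0.094     ] axis [0.43058626 0.2541564  0.8660254 ] pocket [[ 0.5968479  -0.20850269  0.0305    ]]
grasp TCP [ 0.55170379 -0.00355278  0.12883717] rotvec [-0.55608965  2.03610604  0.32105851]
delta pre [-0.9045 -1.077  -0.0226 -0.0746 -0.1551 -0.1287]
```

```bash
cat >> h.py <<'E'
V=np.array([.47375,.02475,.53322]);M=np.array([.52444,-.01965,.094])
YR=R.from_euler("z",V[2]);A=YR.apply([.5,0,.75**.5]);ZG=YR.apply([.75**.5,0,-.5])
RG=R.from_matrix(np.c_[-A,np.cross(ZG,-A),ZG]);G=M+.046*A+.010*ZG
E
python3 - <<'E'
from h import *
s=env.read_state();I=R.from_rotvec(s["ee_rot"])
print(delta(s,s["eef_pos"]+[0,0,.18],I),delta(s,G-.08*ZG+[0,0,.13],RG),G-.08*ZG+[0,0,.13])
E
```

```text
[ 1.0e-04 -7.0e-04 -3.6e-01  0.0e+00  0.0e+00  0.0e+00] [-0.9478 -1.0233 -0.2427 -0.0746 -0.1551 -0.1287] [ 0.49204107 -0.03877349  0.29883717]
```

>>> {"name": "drive_tool", "arguments": {"rows": [0.55, 0, 0, -0.1, 0, 0, 0, 0.55, 0, 0, -0.2, 0, 0, 0, 0.55, 0, 0, -0.3, 0, 0, 0, 0.55, -0.95, -1, -0.3, -0.075, -0.155, -0.129, 0.55, -0.95, -1, -0.3, -0.075, -0.155, -0.129, 0.55, -0.95, -1, -0.3, -0.075, -0.155, -0.129, 0.55, -0.95, -1, -0.3, -0.075, -0.155, -0.129, 0.55, -0.95, -1, -0.3, -0.075, -0.155, -0.129, 0.55, -0.95, -1, -0.3, -0.075, -0.155, -0.129, 0.55, -0.95, -1, -0.3, -0.075, -0.155, -0.129, 0.55, -0.95, -1, -0.3, -0.075, -0.155, -0.129, 0.55, -0.95, -1, -0.3, -0.075, -0.155, -0.129, 0.55, -0.95, -1, -0.3, -0.075, -0.155, -0.129, 0.55, -0.95, -1, -0.3, -0.075, -0.155, -0.129, 0.55, -0.95, -1, -0.3, -0.075, -0.155, -0.129, 0.55, -0.95, -1, -0.3, -0.075, -0.155, -0.129, 0.55, -0.95, -1, -0.3, -0.075, -0.155, -0.129, 0.55, -0.95, -1, -0.3, -0.075, -0.155, -0.129, 0.55, -0.95, -1, -0.3, -0.075, -0.155, -0.129, 0.55, -0.95, -1, -0.3, -0.075, -0.155, -0.129]}}

```text
time: 2.1
eef_pos: [0.4926, 0.0071, 0.3317]
ee_rot: [-0.53, 2.055, 0.322]
contact_force: [0.7, -1.4, -1.2]
gripper_width: 0.548
finger_force: 0.0
```

```bash
python3 - <<'E'
from h import *
import cv2
s=env.read_state();print(s["time"],s["q"].round(2),s["eef_pos"],s["contact_force"])
w=env.camera("wrist")[:,:,::-1];d=env.camera("side")[:,:,::-1]
cv2.imwrite("pics/w1.png",cv2.resize(np.vstack([w,d]),None,fx=.7,fy=.7,interpolation=cv2.INTER_AREA))
cv2.imwrite("pics/w1full.png",w)
print(delta(s,G-.08*ZG,RG),delta(s,G-.08*ZG+[0,0,.08],RG))
E
```

```text
2.1 [-0.69 -0.84  2.39  1.    1.28 -2.91] [0.49258497 0.00711214 0.33173298] [ 0.73682928 -1.36713846 -1.15991121]
[ 0.3027 -0.0842  0.126  -0.0015 -0.0018 -0.0036] [ 0.1651 -0.0818  0.0444 -0.0015 -0.0018 -0.0036]
```

View pics/w1.png

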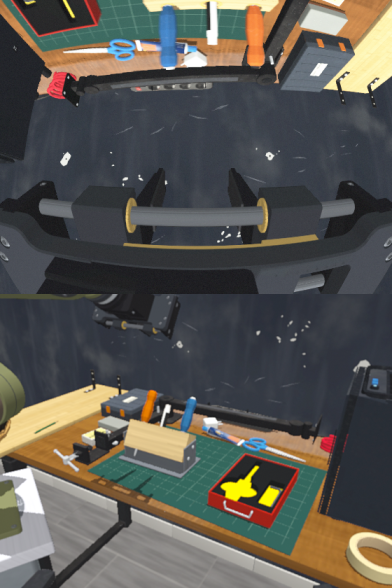

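>>> {"name": "drive_tool", "arguments": {"rows": [0.55, 0, 0, 0, 0, 0, 0.4, 0.55, 0, 0, 0, 0, 0, 0.4, 0.55, 0, 0, 0, 0, 0, 0.4, 0.55, 0, 0, 0, 0, 0, 0.4, 0.55, 0, 0, 0, 0, 0, 0.4, 0.55, 0, 0, 0, 0, 0, 0.4, 0.55, 0, 0, 0, 0, 0, 0.4, 0.55, 0, 0, 0, 0, 0, 0.4, 0.55, 0, 0, 0, 0, 0, 0.4, 0.55, 0, 0, 0, 0, 0, 0.4, 0.55, 0, 0, 0, 0, 0, 0.4, 0.55, 0, 0, 0, 0, 0, 0.4, 0.55, 0, 0, 0, 0, 0, 0.4, 0.55, 0, 0, 0, 0, 0, 0.4, 0.55, 0, 0, 0, 0, 0, 0.4, 0.55, 0, 0, 0, 0, 0, 0.4, 0.55, 0, 0, 0, 0, 0, 0.4]}}

```text
time: 3.9
eef_pos: [0.4928, 0.0122, 0.3332]
ee_rot: [2.268, 1.453, 1.535]
contact_force: [-0.1, -0.6, -0.4]
gripper_width: 0.549
finger_force: 0.0
```

```bash
cat >> h.py <<'E'
RG=R.from_matrix(np.c_[A,np.cross(ZG,A),ZG])
E
python3 - <<'E'
from h import *
s=env.read_state();print(s["time"],s["q"].round(2),s["eef_pos"])
print(delta(s,G-.08*ZG+[0,0,.07],RG))
E
```

```text
3.9 [-0.68 -0.85  2.38  1.    1.28 -0.39] [0.49279298 0.01221665 0.33321433]
[-2.051e-01 -3.720e-02  5.080e-02  2.000e-04  1.800e-03  9.690e-02]
```

>>> {"name": "drive_tool", "arguments": {"rows": [0.55, -0.205, -0.037, 0.051, 0, 0.002, 0.097, 0.55, -0.205, -0.037, 0.051, 0, 0.002, 0.097, 0.55, -0.205, -0.037, 0.051, 0, 0.002, 0.097, 0.55, -0.205, -0.037, 0.051, 0, 0.002, 0.097, 0.55, -0.205, -0.037, 0.051, 0, 0.002, 0.097, 0.55, -0.205, -0.037, 0.051, 0, 0.002, 0.097, 0.55, -0.205, -0.037, 0.051, 0, 0.002, 0.097]}}

```text
time: 4.6
eef_pos: [0.4929, -0.04, 0.2402]
ee_rot: [-2.425, -0.67, -1.406]
contact_force: [0.4, 0.3, -0.0]
gripper_width: 0.552
finger_force: 0.0
```

```bash
python3 - <<'E'
from h import *
import cv2
s=env.read_state();print(s["time"],s["q"].round(2),s["eef_pos"])
w=env.camera("wrist");cv2.imwrite("pics/w2.png",w[:,:,::-1])
c=env.get_calibration("wrist");T=c["tool_from_camera"]
def wp(P):
    p=R.from_rotvec(s["ee_rot"]).inv().apply(np.atleast_2d(P)-s["eef_pos"]);p=(p-T[:3,3])@T[:3,:3]
    x,y,z=p[:,0],-p[:,1],-p[:,2];h=np.hypot(x,y);t=np.arctan2(h,z)*c["fx"]/h
    return np.c_[c["cx"]+x*t,c["cy"]+y*t]
print("predicted base, 46, end px\n",wp([M,M+.046*A,M+.098*A]).round(1))
print(delta(s,G-.08*ZG,RG),delta(s,G,RG))
E
```

```text
4.6 [-0.82 -0.69  2.47  1.08  1.28 -0.08] [ 0.49289787 -0.03996584  0.24023462]
predicted base, 46, end px
 [[277.9 291.1]
 [278.1 253.6]
 [278.3 206.1]]
[-0.1239 -0.004   0.071   0.0004 -0.0003  0.0012] [-0.1242 -0.0044  0.231   0.0004 -0.0003  0.0012]
```

View pics/w2.png

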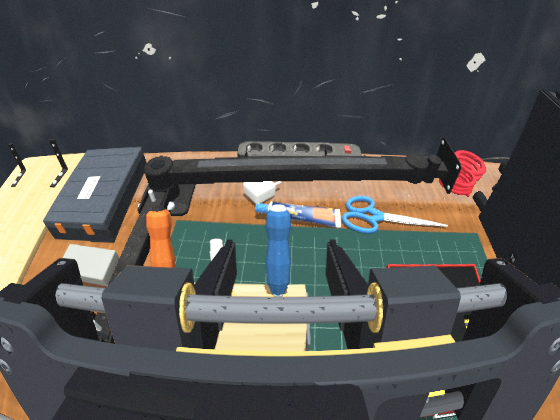

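>>> {"name": "drive_tool", "arguments": {"rows": [0.55, -0.062, -0.002, 0.035, 0, 0, 0.001, 0.55, -0.124, -0.004, 0.071, 0, 0, 0.001, 0.55, -0.124, -0.004, 0.071, 0, 0, 0.001, 0.55, -0.124, -0.004, 0.1, 0, 0, 0.001, 0.55, -0.124, -0.004, 0.13, 0, 0, 0.001, 0.55, -0.124, -0.004, 0.16, 0, 0, 0.001, 0.55, -0.124, -0.004, 0.19, 0, 0, 0.001, 0.55, -0.124, -0.004, 0.21, 0, 0, 0.001, 0.55, -0.124, -0.004, 0.231, 0, 0, 0.001, 0.55, -0.124, -0.004, 0.231, 0, 0, 0.001, 0.55, -0.124, -0.004, 0.231, 0, 0, 0.001]}}

```text
time: 5.75
eef_pos: [0.5518, -0.0041, 0.1288]
ee_rot: [-2.425, -0.657, -1.403]
contact_force: [-0.6, 0.2, 0.2]
gripper_width: 0.548
finger_force: 0.0
```

```bash
python3 - <<'E'
from h import *
import cv2
s=env.read_state();print(s["time"],s["q"].round(2),s["eef_pos"],s["contact_force"],delta(s,G,RG))
w=env.camera("wrist")[150:360,140:420,::-1];t=env.camera("side")[150:290,190:377,::-1]
a=cv2.resize(w,(560,420));b=cv2.resize(t,(240,180))
o=np.zeros((420,800,3),np.uint8);o[:,:560]=a;o[:180,560:]=b
cv2.imwrite("pics/w3.png",o)
E
```

```text
5.75 [-0.61 -0.38  2.49  1.27  0.97 -0.33] [ 0.55183589 -0.00409825  0.12881457] [-0.55443461  0.15780558  0.2414843 ] [ 0.0002 -0.0011  0.0003  0.0004 -0.0003 -0.0004]
```

View pics/w3.png

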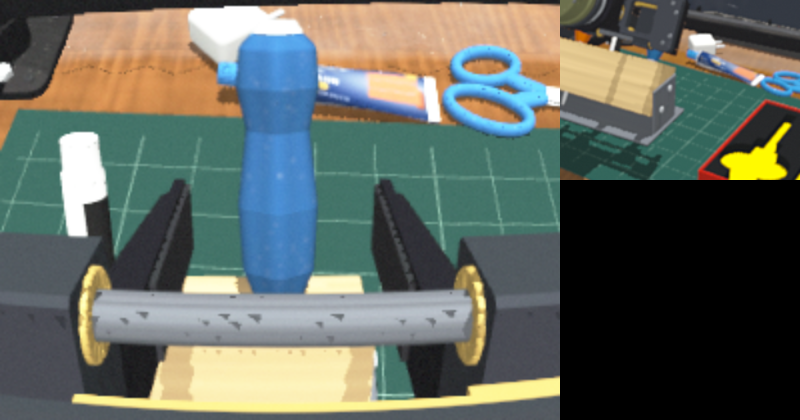

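>>> {"name": "drive_tool", "arguments": {"rows": [0.4, 0, 0, 0, 0, 0, 0, 0.3, 0, 0, 0, 0, 0, 0, 0.2, 0, 0, 0, 0, 0, 0, 0.1, 0, 0, 0, 0, 0, 0, 0.1, 0, 0, 0, 0, 0, 0, 0.1, 0, 0, 0, 0, 0, 0, 0.1, 0, 0, 0, 0, 0, 0, 0.1, 0, 0, 0, 0, 0, 0], "force": 25}}

```text
time: 6.65
eef_pos: [0.5517, -0.0042, 0.1284]
ee_rot: [-2.426, -0.656, -1.403]
contact_force: [0.7, -0.4, 0.1]
gripper_width: 0.1
finger_force: 0.0
```

```bash
python3 - <<'E'
from h import *
import cv2
s=env.read_state()
w=env.camera("wrist")[150:360,140:420,::-1]
t=env.camera("top")[120:300,170:430,::-1]
a=cv2.resize(w,(400,300));b=cv2.resize(t,(780,540),interpolation=cv2.INTER_CUBIC)[:300,:400]
cv2.imwrite("pics/w4.png",np.hstack([a,b]))
c=env.get_calibration("wrist");T=c["tool_from_camera"]
def wp(p):
    p=(np.atleast_2d(p)-T[:3,3])@T[:3,:3]
    x,y,z=p[:,0],-p[:,1],-p[:,2];h=np.hypot(x,y);t=np.arctan2(h,z)*c["fx"]/h
    return (np.c_[c["cx"]+x*t,c["cy"]+y*t]-[140,150])*400/280
print("TCP +-4.75mm y, handle in tool, handle far end");print(wp([[0,.00475,0],[0,-.00475,0],[0,.014,-.01],[0,-.014,-.01],[.052,0,-.01],[.01,.00475,0],[-.01,.00475,0]]))
E
```

```text
TCP +-4.75mm y, handle in tool, handle far end
[[209.56740716 120.19606996]
 [189.71366771 120.20006596]
 [230.0972139  127.87013264]
 [169.07185899 127.87975619]
 [199.43043733  14.52178012]
 [209.68268763 100.37172188]
 [209.44559504 139.39879363]]
```

View pics/w4.png

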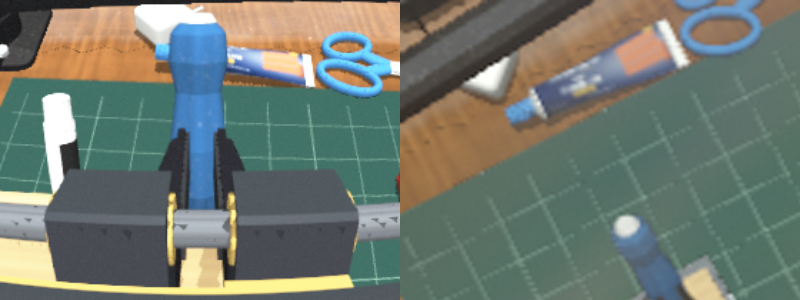

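```bash
python3 - <<'E'
from h import *
c=env.get_calibration("wrist");T=c["tool_from_camera"]
def wr(s_p,s_r,uv):
    d=np.array(uv)-[c["cx"],c["cy"]];r=np.hypot(*d);th=r/c["fx"]
    v=np.array([np.sin(th)*d[0]/r,-np.sin(th)*d[1]/r,-np.cos(th)]);Q=R.from_rotvec(s_r)
    return s_p+Q.apply(T[:3,3]),Q.apply(T[:3,:3]@v)
def cr(n,uv):
    k=env.get_calibration(n);v=np.array([(uv[0]-k["cx"])/k["fx"],-(uv[1]-k["cy"])/k["fy"],-1])
    return k["eye"],R.from_rotvec(k["attitude"]).apply(v/np.linalg.norm(v))
s=env.read_state()
o2=lambda u,v,x0,y0:((u+.5)/3-.5+x0,(v+.5)/3-.5+y0)
cap=[cr("top",o2(227,222,170,120)),cr("side",o2(317,55,170,130)),wr(np.array([.4929,-.03997,.24023]),[-2.425,-.67,-1.406],[278,207]),wr(s["eef_pos"],s["ee_rot"],[278,168])]
def tri(rs):
    Aa=sum(np.eye(3)-np.outer(d,d) for o,d in rs);b=sum((np.eye(3)-np.outer(d,d))@o for o,d in rs);return np.linalg.solve(Aa,b)
def show(rs):
    P=tri(rs);print(P.round(4),"miss mm",[round(1e3*np.linalg.norm(np.cross(P-o,d)),1) for o,d in rs], "tool",R.from_rotvec(s["ee_rot"]).inv().apply(P-s["eef_pos"]).round(4))
show(cap);show(cap[:2]);show(cap[:1]+cap[2:]);show(cap[1:]);print(M+.098*A)
print(s["gripper_width"],s["finger_force"])
mo=[cr("top",o2(281,312,170,120)),cr("side",o2(282,197,170,130))];show(mo)
E
```

```text
[0.5688 0.0067 0.1742] miss mm [np.float64(1.8), np.float64(2.1), np.float64(0.6), np.float64(3.4)] tool [ 0.0498 -0.0008 -0.0053]
[0.5694 0.0066 0.1764] miss mm [np.float64(1.0), np.float64(1.0)] tool [ 0.0519 -0.0004 -0.006 ]
[0.5712 0.0079 0.1696] miss mm [np.float64(1.0), np.float64(1.8), np.float64(1.6)] tool [ 0.0471 -0.0006 -0.0007]
[0.5663 0.0051 0.1759] miss mm [np.float64(1.6), np.float64(1.4), np.float64(2.9)] tool [ 0.0498 -0.0007 -0.0087]
[0.56663756 0.00525714 0.17887049]
0.0976387390054247 0.0
[ 0.5228 -0.024   0.0996] miss mm [np.float64(2.7), np.float64(2.7)] tool [-0.0424  0.0025 -0.0159]
```

```bash
python3 - <<'E'
from h import *
import cv2
w=env.camera("wrist").astype(int)
for v in range(160,300,3):
    l=""
    for u in range(248,312):
        r,g,b=w[v,u]
        l+="B" if b>r+35 and b>g+15 else "#" if max(r,g,b)<75 and g<b+12 and g<r+20 else "g" if g>r+15 else "w" if r>b+30 else "."
    print(v,l)
E
```

```text
160 .........................................wwwwwwwwwwwwwwwwwwwwwww
163 ...........................................wwwwwwwwwwwwwwwwwwwww
166 .................BBBBBBB...........gBBBBBBBB.wwwwwwwwwwwwwwwwwww
169 ..............BBBBBBBBBBBBBBBBBBBBBBBBBBBBBBBBB.wwwwwwwwwwwwwwww
172 ............BBBBBBBBBBBBBBBBBBBBBBBBBBBBBBBBBBBBBBwwwwwwwwwwwwww
175 ...........BBBBBBBBBBBBBBBBBBBBBBBBBBBBBBBBBBBBBBBwwwwwwwwwwwwww
178 ...........BBBBBBBBBBBBBBBBBBBBBBBBBBBBBBBBBBBBBBB.wwwwwwwwwwwww
181 wBBBBBBBBBBBBBBBBBBBBBBBBBBBBBBBBBBBBBBBBBBBBBBBBB.wwwwwwwwwwwww
184 .BBBBBBBBBBBBBBBBBBBBBBBBBBBBBBBBBBBBBBBBBBBBBBBBBBBBBBBBBBBB...
187 .BBBBBBBBBBBBBBBBBBBBBBBBBBBBBBBBBBBBBBBBBBBBBBBBBBgBBBBBBBBBBBB
190 .BBBBBBBBBBBBBBBBBBBBBBBBBBBBBBBBBBBBBBBBBBBBBBBBBB.w..B.....BBB
193 wwwwwwwww.BBBBBBBBBBBBBBBBBBBBBBBBBBBBBBBBBBBBBBBBB.wwww.BBBBBBB
196 wwwwwwwwww.BBBBBBBBBBBBBBBBBBBBBBBBBBBBBBBBBBBBBBBBBBBBBBBBBBBBB
199 wwwwwwwwwww.BBBBBBBBBBBBBBBBBBBBBBBBBBBBBBBBBBBBBBBBBBBBBBBBBBBB
202 wwwwwwwwwwww.BBBBBBBBBBBBBBBBBBBBBBBBBBBBBBBBBBBB.wwwwwww.......
205 wwwwwwwwwwwww.BBBBBBBBBBBBBBBBBBBBBBBBBBBBBBBBBB.wwwwwwwwwwww
[... 1442 characters left out ...]
#########g
271 ............########..###BBBBBBBBBBBBBBBBB##..#########.........
274 ............########..###BBBBBBBBBBBBBBBBB#############.........
277 ...........#########..##BBBBBBBBBBBBBBBBBB##..#########.........
280 ...........#########..##BBBBBBBBBBBBBBBBBB##...#########........
283 ..........##########..##BBBBBBBBBBBBBBBBBB###..#########........
286 ..........wwwww####..###BBBBBBBBBBBBBBBBBB###...###wwwww........
289 ..........wwwwww###..###BBBBBBBBBBBBBBBBBB###...###wwwwww.......
292 ..........wwwwww###..###BBBBBBBBBBBBBBBBBB###...##.wwwwww.......
295 .........wwwwwww########BBBBBBBBBBBBBBBBBBB#######wwwwwww#......
298 .........wwwww.......................................wwww#......
```

>>> {"name": "drive_tool", "arguments": {"rows": [0.3, 0, 0, 0, 0, 0, 0, 0.55, 0, 0, 0, 0, 0, 0, 0.55, 0, 0, 0, 0, 0, 0, 0.55, 0, 0, 0, 0, 0, 0, 0.55, 0, 0, 0, 0, 0, 0, 0.55, 0, 0, 0.02, 0, 0, 0, 0.55, 0, 0, 0.04, 0, 0, 0, 0.55, 0, 0, 0.055, 0, 0, 0, 0.55, 0, 0, 0.068, 0, 0, 0, 0.55, 0, 0, 0.068, 0, 0, 0, 0.45, 0, 0, 0.068, 0, 0, 0, 0.35, 0, 0, 0.068, 0, 0, 0, 0.25, 0, 0, 0.068, 0, 0, 0, 0.15, 0, 0, 0.068, 0, 0, 0, 0.15, 0, 0, 0.068, 0, 0, 0, 0.15, 0, 0, 0.068, 0, 0, 0, 0.15, 0, 0, 0.068, 0, 0, 0], "force": 12}}

```text
time: 8.5
eef_pos: [0.5772, 0.0106, 0.1117]
ee_rot: [-2.426, -0.656, -1.403]
contact_force: [-0.5, 0.8, 1.2]
gripper_width: 0.27
finger_force: 12.0
```

```bash
python3 - <<'E'
from h import *
import cv2
s=env.read_state();print({k:np.round(s[k],3) for k in("time","q","eef_pos","contact_force","gripper_width","finger_force")})
w=env.camera("wrist")[150:310,170:390,::-1];t=env.camera("top")[130:290,190:410,::-1]
cv2.imwrite("pics/w5.png",np.hstack([cv2.resize(x,(396,288),interpolation=cv2.INTER_CUBIC) for x in(w,t)]))
E
```

```text
{'time': np.float64(8.5), 'q': array([-0.534, -0.29 ,  2.46 ,  1.345,  0.891, -0.381]), 'eef_pos': array([0.577, 0.011, 0.112]), 'contact_force': array([-0.491,  0.775,  1.205]), 'gripper_width': np.float64(0.27), 'finger_force': np.float64(11.962)}
```

View pics/w5.png

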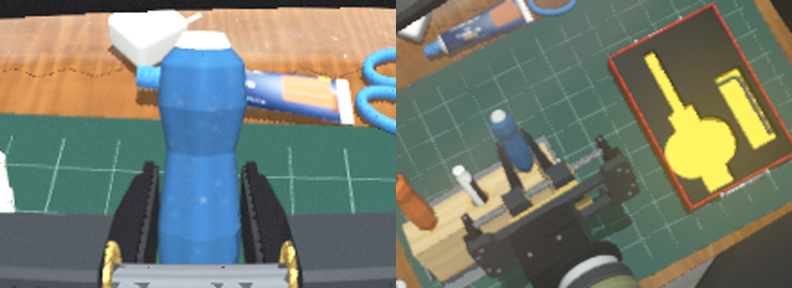

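>>> {"name": "drive_tool", "arguments": {"rows": [0.1, 0, 0, 0, 0, 0, 0, 0.1, 0, 0, 0, 0, 0, 0, 0.1, 0.01, 0, 0, 0, 0, 0, 0.1, 0.03, 0, 0, 0, 0, 0, 0.1, 0.05, 0, 0, 0, 0, 0, 0.1, 0.07, 0, 0, 0, 0, 0, 0.1, 0.07, 0, 0, 0, 0, 0], "force": 30}}

```text
time: 9.3
eef_pos: [0.5936, 0.0195, 0.1445]
ee_rot: [-2.424, -0.66, -1.407]
contact_force: [0.5, -0.2, -1.5]
gripper_width: 0.267
finger_force: 30.0
```

>>> {"name": "drive_tool", "arguments": {"rows": [0.1, 0.02, 0, 0, 0, 0, 0, 0.1, 0.04, 0, 0, 0, 0, 0, 0.1, 0.06, 0, 0, 0, 0, 0, 0.1, 0.08, 0, 0, 0, 0, 0, 0.1, 0.1, 0, 0, 0, 0, 0, 0.1, 0.12, 0, 0, 0, 0, 0, 0.1, 0.14, 0, 0, 0, 0, 0, 0.1, 0.16, 0, 0, 0, 0, 0, 0.1, 0.2, 0, 0, 0, 0, 0, 0.1, 0.24, 0, 0, 0, 0, 0, 0.1, 0.28, 0, 0, 0, 0, 0, 0.1, 0.28, 0, 0, 0, 0, 0]}}

```text
time: 10.5
eef_pos: [0.6543, 0.0549, 0.2676]
ee_rot: [-2.423, -0.66, -1.409]
contact_force: [0.5, 0.5, -0.9]
gripper_width: 0.268
finger_force: 30.0
```

```bash
python3 - <<'E'
from h import *
import cv2
s=env.read_state();print({k:np.round(s[k],3) for k in("time","q","eef_pos","contact_force","gripper_width","finger_force")})
for n in("side","top","wrist"): cv2.imwrite(f"pics/{n}6.png",env.camera(n)[:,:,::-1])
# numeric check: blue mask line fit in the side view
for n in("side","top"):
    for k in("0","6"):
        w=cv2.imread(f"pics/{n}{k}.png").astype(int);b,g,r=w[...,0],w[...,1],w[...,2]
        m=(b>r+50)&(b>g+25);m=m.astype(np.uint8)
        N,_,st,ce=cv2.connectedComponentsWithStats(m)
        print(n,k,[(st[i].tolist(),ce[i].round(1).tolist()) for i in range(1,N) if st[i,4]>40])
        o=(r>180)&(g>60)&(g<130)&(b<60);N,_,st,ce=cv2.connectedComponentsWithStats(o.astype(np.uint8))
        print(" orange",[(st[i].tolist(),ce[i].round(1).tolist()) for i in range(1,N) if st[i,4]>40])
E
```

```text
{'time': np.float64(10.5), 'q': array([-0.345, -0.366,  2.226,  1.128,  0.829,  0.075]), 'eef_pos': array([0.654, 0.055, 0.268]), 'contact_force': array([ 0.527,  0.49 , -0.896]), 'gripper_width': np.float64(0.268), 'finger_force': np.float64(29.953)}
side 0 [([531, 120, 10, 11, 88], [535.5, 124.9]), ([258, 149, 23, 48, 594], [268.5, 171.6]), ([289, 188, 9, 8, 48], [292.8, 191.6]), ([298, 190, 12, 12, 62], [303.9, 194.7]), ([311, 199, 27, 15, 82], [321.4, 204.3]), ([346, 205, 36, 20, 442], [364.4, 214.6])]
 orange [([202, 138, 22, 44, 415], [211.5, 159.2])]
side 6 [([283, 85, 16, 21, 223], [289.8, 95.1]), ([531, 120, 10, 10, 88], [535.5, 124.7]), ([289, 188, 9, 8, 48], [292.8, 191.6]), ([298, 190, 12, 12, 62], [303.9, 194.7]), ([311, 199, 27, 15, 84], [321.6, 204.4]), ([346, 205, 36, 20, 442], [364.4, 214.6])]
 orange [([202, 137, 22, 45, 415], [211.5, 159.1]), ([126, 177, 14, 11, 77], [133.8, 181.6])]
top 0 [([450, 45, 11, 12, 76], [454.6, 50.5]), ([457, 56, 11, 12, 80], [462.2, 61.4]), ([261, 104, 30, 34, 406], [276.2, 121.1]), ([205, 153, 10, 8, 51], [209.8, 156.5]), ([254, 208, 9, 15, 61], [257.9, 213.3])]
 orange []
top 6 [([449, 45, 12, 12, 77], [454.6, 50.5]), ([457, 56, 11, 12, 80], [462.2, 61.4]), ([261, 104, 30, 34, 407], [276.2, 121.1]), ([202, 126, 17, 17, 156], [210.6, 135.9])]
 orange [([186, 233, 11, 8, 41], [191.3, 237.0])]
```

```bash
cat >> h.py <<'E'
TR=np.array([.6062,-.23295,.48029])
def down(y): return R.from_matrix(np.c_[[np.cos(y),np.sin(y),0],[np.sin(y),-np.cos(y),0],[0,0,-1]])
RL=down(TR[2]+np.pi); L=body(TR,[-.0435,.026,.0305])[0]
E
python3 - <<'E'
from h import *
s=env.read_state();d=delta(s,[.5,-.1,.29],down(V[2]));print(d);print(L)
E
```

```text
[-0.1604  0.1135 -0.3909  0.     -0.1667 -0.0007]
[ 0.5556086 -0.2299902  0.0305   ]
```

>>> {"name": "drive_tool", "arguments": {"rows": [0.1, -0.02, 0.014, -0.05, 0, -0.02, 0, 0.1, -0.04, 0.028, -0.1, 0, -0.04, 0, 0.1, -0.06, 0.043, -0.146, 0, -0.06, 0, 0.1, -0.08, 0.057, -0.195, 0, -0.08, 0, 0.1, -0.1, 0.071, -0.244, 0, -0.1, 0, 0.1, -0.12, 0.085, -0.293, 0, -0.12, 0, 0.1, -0.14, 0.1, -0.342, 0, -0.145, 0, 0.1, -0.16, 0.1135, -0.391, 0, -0.1667, -0.0007, 0.1, -0.16, 0.1135, -0.391, 0, -0.1667, -0.0007, 0.1, -0.16, 0.1135, -0.391, 0, -0.1667, -0.0007, 0.1, -0.16, 0.1135, -0.391, 0, -0.1667, -0.0007, 0.1, -0.16, 0.1135, -0.391, 0, -0.1667, -0.0007]}}

```text
time: 11.85
eef_pos: [0.4999, -0.0999, 0.2904]
ee_rot: [-3.03, -0.826, -0.003]
contact_force: [1.0, 0.3, -1.2]
gripper_width: 0.27
finger_force: 30.0
```

```bash
python3 - <<'E'
from h import *
s=env.read_state();print(s["time"],s["q"].round(2),s["eef_pos"],s["ee_rot"],s["finger_force"])
E
```

```text
11.85 [-0.3  -0.24  1.81  0.    1.57  0.73] [ 0.49986764 -0.09988167  0.29041635] [-3.03038577 -0.82635023 -0.00309637] 29.950003707781434
```

>>> {"name": "drive_tool", "arguments": {"rows": [0.1, 0, 0, 0, 0, 0, -0.4, 0.1, 0, 0, 0, 0, 0, -0.4, 0.1, 0, 0, 0, 0, 0, -0.4, 0.1, 0, 0, 0, 0, 0, -0.4, 0.1, 0, 0, 0, 0, 0, -0.4, 0.1, 0, 0, 0, 0, 0, -0.4, 0.1, 0, 0, 0, 0, 0, -0.4, 0.1, 0, 0, 0, 0, 0, -0.4, 0.1, 0, 0, 0, 0, 0, -0.4, 0.1, 0, 0, 0, 0, 0, -0.4, 0.1, 0, 0, 0, 0, 0, -0.4, 0.1, 0, 0, 0, 0, 0, -0.4, 0.1, 0, 0, 0, 0, 0, -0.4, 0.1, 0, 0, 0, 0, 0, -0.4, 0.1, 0, 0, 0, 0, 0, -0.4, 0.1, 0, 0, 0, 0, 0, -0.4, 0.1, 0, 0, 0, 0, 0, -0.4]}}

```text
time: 13.55
eef_pos: [0.5001, -0.0999, 0.291]
ee_rot: [0.142, 3.136, 0.001]
contact_force: [-0.3, 0.8, -0.9]
gripper_width: 0.27
finger_force: 30.0
```

```bash
python3 - <<'E'
from h import *
s=env.read_state();print(s["time"],s["q"].round(2),s["eef_pos"],delta(s,[L[0],L[1],.13],RL))
E
```

```text
13.55 [-0.3  -0.24  1.81  0.    1.57 -1.78] [ 0.50010139 -0.09994121  0.29099396] [-0.1333 -0.2493  0.3221  0.      0.0004 -0.0908]
```

>>> {"name": "drive_tool", "arguments": {"rows": [0.1, -0.045, -0.083, 0, 0, 0, -0.02, 0.1, -0.09, -0.166, 0.05, 0, 0, -0.04, 0.1, -0.133, -0.249, 0.12, 0, 0, -0.06, 0.1, -0.133, -0.249, 0.2, 0, 0, -0.08, 0.1, -0.133, -0.249, 0.27, 0, 0, -0.091, 0.1, -0.133, -0.249, 0.322, 0, 0, -0.091, 0.1, -0.133, -0.249, 0.322, 0, 0, -0.091, 0.1, -0.133, -0.249, 0.322, 0, 0, -0.091]}}

```text
time: 14.35
eef_pos: [0.5549, -0.2304, 0.1307]
ee_rot: [-0.74, 3.051, -0.0]
contact_force: [0.7, 0.1, -0.4]
gripper_width: 0.268
finger_force: 30.0
```

```bash
python3 - <<'E'
from h import *
import cv2
s=env.read_state();print(s["time"],s["q"].round(2),s["eef_pos"],delta(s,[L[0],L[1],.13],RL))
im={n:env.camera(n)[:,:,::-1] for n in("side","top","wrist")}
for n in im: cv2.imwrite(f"pics/{n}7.png",im[n])
Q=R.from_rotvec(s["ee_rot"])
for off in(-.010,-.042):
  P=[s["eef_pos"]+Q.apply([x,0,off]) for x in(.0515,.045,0,-.0465,-.1205)]
  print(off,"side",proj("side",P).round(1).tolist(),"top",proj("top",P).round(1).tolist())
T=[body(TR,[.093,.026,.017])[0],body(TR,[.088,.026,.033])[0]];print(proj("side",T).round(1),proj("top",T).round(1))
a=cv2.resize(im["side"][110:310,260:460],(400,400),interpolation=cv2.INTER_CUBIC)
b=cv2.resize(im["top"][100:270,290:460],(400,400),interpolation=cv2.INTER_CUBIC)
cv2.imwrite("pics/w7.png",np.hstack([a,b]))
E
```

```text
14.35 [-0.48  0.05  1.81  0.    1.28 -2.53] [ 0.55490841 -0.23036754  0.1306616 ] [-0.0016  0.      0.0013 -0.0001  0.0003 -0.0007]
-0.01 side [[333.3, 231.2], [335.2, 229.4], [347.5, 217.3], [358.9, 206.1], [375.1, 190.2]] top [[381.5, 227.3], [379.9, 224.3], [368.5, 203.8], [356.9, 183.0], [338.8, 150.6]]
-0.042 side [[335.1, 211.7], [337.0, 210.0], [349.5, 198.6], [361.1, 188.1], [377.4, 173.2]] top [[385.4, 225.9], [383.6, 222.8], [371.7, 201.4], [359.6, 179.8], [340.8, 146.0]]
[[369.9 246.6]
 [369.9 240.5]] [[328.9 159.2]
 [330.6 159.3]]
```

View pics/w7.png

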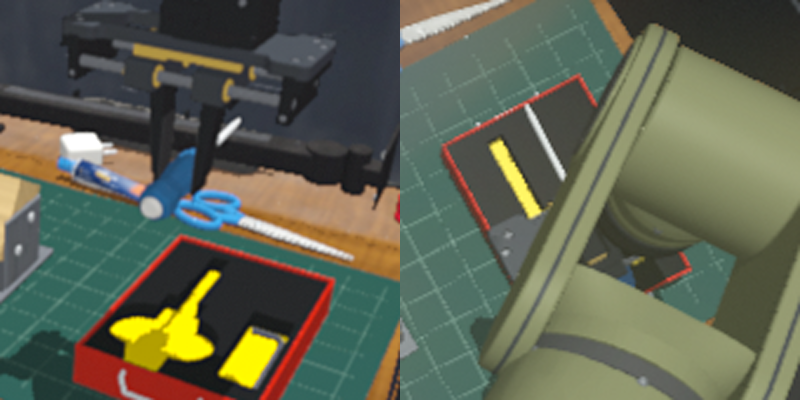

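```bash
python3 - <<'E'
import cv2,numpy as np
def rows(n,u0,u1,v0,v1,st=2):
    w=cv2.imread(f"pics/{n}7.png").astype(int)
    for v in range(v0,v1,st):
        l=""
        for u in range(u0,u1):
            b,g,r=w[v,u]
            l+="B" if b>r+35 and b>g+15 else "Y" if r>b+60 and g>b+50 else "r" if r>g+50 else "W" if min(r,g,b)>125 else "#" if max(r,g,b)<75 else "g" if g>r+15 else "."
        print(v,l)
print("top u340");rows("top",338,366,140,182)
print("side u365");rows("side",362,386,162,182,1)
print("side u325");rows("side",322,362,182,220,2)
w=cv2.imread("pics/wrist7.png").astype(int);b,g,r=w[...,0],w[...,1],w[...,2]
m=((b>r+35)&(b>g+15)).astype(np.uint8);N,lab,st,ce=cv2.connectedComponentsWithStats(m)
i=1+np.argmax(st[1:,4]);print(st[i],ce[i])
for v in range(st[i,1],st[i,1]+st[i,3],8):
    c=np.where(lab[v]==i)[0];print(v,c.min(),c.max(),end="; ")
E
```

```text
top u340
140 gggggggggWWrrrr#############
142 ggggg.rrrrr.################
144 g.rrrWW..###################
146 rrr..WWW####################
148 ##..#.WWW..#################
150 #####..WWW.#################
152 .#.##.#.WWW.################
154 ..##.###.WWW.###############
156 .#.##.##..WWW.##############
158 ......#.##.WWW.#.###########
160 .....#..#.#.WWW..###########
162 ....#..#..#..WWW.###########
164 ............#.WWWW#.#######.
166 ##.............WWWW#####....
168 .##.............WWWW.#......
170 Y.##.............WWWW.......
172 YYY##.............WWWW......
174 YYYY##.............WWWW.....
176 YYYYY##.............WW......
178 YYYYYY.#....................
180 YYYYYYY.#...................
side u365
162 ########################
163 ########################
164 ########################
165 ########################
166 ########################
167 ########################
168 ################...#####
169 ###############.WW.#####
170 #############.WWWWW#####
171 ############.WWWWW.#####
172 #########...WWWWW.######
173 #########..WWWWWW.######
174 #########.WWWWWW.##..###
175 #######
[... 619 characters left out ...]
........BBBBBBBBBBBBBBBBBB######
202 BBBWWWWrrr...BBBBBBBBBBBBBBBBBBBBB######
204 BBWWrrrrrr.BBBBBBBBBBBBBBBBBBBBBBB####.W
206 BBBWWrrrr.BBBBBBBBBBBBBBBBBBBBBB.##BBBBB
208 ..BBBBB.BBBg..BBBBBBBBBBBBBBB..rY.BBBBBB
210 .......BBWWWWWWWWBBBBBBBBBBBBBBBBBBBBBBB
212 ggg......WWWWWWWWWWBBBBBBBBBBBBBBBBBBBBB
214 ggggggggWWWWWWWWWWWBBBBBBBBBB...BBBBBBBB
216 gggggggggWWWWWWWWWWBBBBBBBBBBBW.rYYr...B
218 gggggggggggWWWWWW.BBBBgg.gBBBBBBBBWW.rYY
[ 258  176   49  121 5231] [281.18982986 236.82125789]
176 268 269; 184 261 304; 192 260 305; 200 259 305; 208 259 305; 216 260 303; 224 261 302; 232 263 300; 240 262 300; 248 261 301; 256 260 302; 264 259 302; 272 258 303; 280 258 303; 288 258 302; 296 259 302;
```

```bash
cat > fit.py <<'E'
from h import *
c=env.get_calibration("wrist");T=c["tool_from_camera"]
def wp(s,P):
    p=R.from_rotvec(s["ee_rot"]).inv().apply(np.atleast_2d(P)-s["eef_pos"]);p=(p-T[:3,3])@T[:3,:3]
    x,y,z=p[:,0],-p[:,1],-p[:,2];h=np.hypot(x,y);t=np.arctan2(h,z)*c["fx"]/h
    return np.c_[c["cx"]+x*t,c["cy"]+y*t]
E
python3 - <<'E'
from fit import *
s=env.read_state()
def ld(l,q): # distance of pixel q from line l[0]-l[1]
    d=(l[1]-l[0])/np.linalg.norm(l[1]-l[0]);return d[0]*(q[1]-l[0][1])-d[1]*(q[0]-l[0][0])
def f(v,w=1):
    t,e=v[:3],v[3:];P=np.array([t,e]);a=proj("top",P);b=proj("side",P);k=wp(s,np.array([t+(e-t)*(74+z)/172 for z in(98,90,20)]))
    return np.r_[a[0]-[344.3,144.8],ld(a,[351,160]),ld(a,[358.5,174]),b[0]-[379.7,169],b[1]-[335.5,214],ld(b,[372.5,176]),ld(b,[369.5,181]),
      w*(k[0]-[282.4,178])*[1,.5],w*(k[1][0]-282),w*(k[2][0]-280.5),(np.linalg.norm(e-t)-.172)*1000]
Q=R.from_rotvec(s["ee_rot"]);x0=np.r_[s["eef_pos"]+Q.apply([-.12,0,-.04]),s["eef_pos"]+Q.apply([.05,0,-.04])]
for w in(1,0,2):
    r=least_squares(f,x0,args=(w,));v=r.x;print(w,r.fun.round(1))
    print("tip,cap in tool mm",(Q.inv().apply(np.array([v[:3],v[3:]])-s["eef_pos"])*1e3).round(1))
    loc=R.from_euler("z",-TR[2]).apply(np.array([v[:3],v[3:]])-[TR[0],TR[1],0]);print("in tray mm",(loc*1e3).round(1))
E
```

```text
1 [-1.8 -1.5  0.2 -0.1  0.5  0.1  1.  -0.2  0.7 -0.7  0.1 -1.7  0.3 -0.1
 -1.2]
tip,cap in tool mm [[-121.    -2.4  -46.9]
 [  49.4    0.3  -34.9]]
in tray mm [[ 77.6  22.  180.8]
 [-92.6  25.2 168.1]]
0 [-0.6 -0.   0.6  0.4  0.   0.3 -0.1  0.2  0.4 -0.9 -0.  -0.  -0.  -0.
 -0.1]
tip,cap in tool mm [[-117.1   -2.7  -47.9]
 [  54.4   -0.3  -36.7]]
in tray mm [[ 73.8  21.7 181.7]
 [-97.7  24.7 169.8]]
2 [-2.1 -1.9  0.  -0.2  0.6  0.   1.4 -0.3  0.7 -0.6 -0.  -1.1  0.3 -0.1
 -1.5]
tip,cap in tool mm [[-122.    -2.2  -46.6]
 [  48.     0.2  -34.5]]
in tray mm [[ 78.6  22.2 180.5]
 [-91.3  25.2 167.7]]
```

```bash
cat >> h.py <<'E'
TIP=np.array([-119.8,-2.5,-47.2])/1e3;CAP=np.array([51,.1,-35.4])/1e3
dd=(CAP-TIP)/np.linalg.norm(CAP-TIP);RN=RL*R.align_vectors([[1,0,0],[0,0,1]],[dd,[-dd[2],0,dd[0]]],weights=[1000,1])[0]
O=TIP+.074*dd   # driver origin in tool
def eef(h): return body(TR,[.003,.026,.0305+h])[0]-RN.apply(O)
E
python3 - <<'E'
from h import *
s=env.read_state()
for h in(.14,.03,.005,0): print(h,eef(h).round(4),delta(s,eef(h),RN))
print(RN.apply(dd),RL.apply([1,0,0]))
E
```

```text
0.14 [ 0.5533 -0.2305  0.1317] [ 0.0053  0.004   0.0033 -0.0007  0.0117 -0.0031]
0.03 [ 0.5533 -0.2305  0.0217] [ 0.0063  0.0051  0.2233 -0.0007  0.0117 -0.0031]
0.005 [ 0.5533 -0.2305 -0.0033] [ 0.0065  0.0053  0.2733 -0.0007  0.0117 -0.0031]
0 [ 0.5533 -0.2305 -0.0083] [ 0.0066  0.0054  0.2833 -0.0007  0.0117 -0.0031]
[-8.86860970e-01 -4.62036385e-01  4.49581290e-17] [-0.88686097 -0.46203638  0.        ]
```

>>> {"name": "drive_tool", "arguments": {"rows": [0.1, 0.005, 0.004, 0.003, -0.0007, 0.0117, -0.0031, 0.1, 0.005, 0.004, 0.05, -0.0007, 0.0117, -0.0031, 0.1, 0.006, 0.005, 0.1, -0.0007, 0.0117, -0.0031, 0.1, 0.006, 0.005, 0.15, -0.0007, 0.0117, -0.0031, 0.1, 0.006, 0.005, 0.2, -0.0007, 0.0117, -0.0031, 0.1, 0.006, 0.005, 0.223, -0.0007, 0.0117, -0.0031, 0.1, 0.006, 0.005, 0.223, -0.0007, 0.0117, -0.0031, 0.1, 0.006, 0.005, 0.223, -0.0007, 0.0117, -0.0031]}}

```text
time: 15.3
eef_pos: [0.5527, -0.2301, 0.0206]
ee_rot: [0.754, -2.979, 0.024]
contact_force: [0.2, 1.1, -0.5]
gripper_width: 0.264
finger_force: 30.0
```

```bash
python3 - <<'E'
from fit import *
import cv2
s=env.read_state();print(s["time"],s["q"].round(2),s["eef_pos"],s["contact_force"],delta(s,eef(0),RN))
for n in("side","top","wrist"): cv2.imwrite(f"pics/{n}8.png",env.camera(n)[:,:,::-1])
P=[s["eef_pos"]+R.from_rotvec(s["ee_rot"]).apply(p) for p in(TIP,CAP)]
print("pred tip,cap side",proj("side",P).round(1).tolist(),"top",proj("top",P).round(1).tolist())
def rows(n,u0,u1,v0,v1,st=2):
    w=cv2.imread(f"pics/{n}8.png").astype(int)
    for v in range(v0,v1,st):
        l=""
        for u in range(u0,u1):
            b,g,r=w[v,u]
            l+="B" if b>r+35 and b>g+15 else "Y" if r>b+60 and g>b+50 else "r" if r>g+50 else "W" if min(r,g,b)>125 else "#" if max(r,g,b)<75 else "g" if g>r+15 else "."
        print(v,l)
a=proj("top",P)[0].astype(int);print("top from",a[0]-16);rows("top",a[0]-16,a[0]+26,a[1]-8,a[1]+34)
a=proj("side",P)[0].astype(int);print("side from",a[0]-22);rows("side",a[0]-22,a[0]+14,a[1]-8,a[1]+22,1)
a=proj("side",P)[1].astype(int);print("side from",a[0]-20);rows("side",a[0]-20,a[0]+26,a[1]-14,a[1]+24)
E
```

```text
15.3 [-0.45  0.19  1.86 -0.06  1.14 -2.49] [ 0.55268109 -0.23010268  0.02059923] [ 0.16531294  1.1083172  -0.47123214] [-0.0048 -0.0014  0.0577  0.0003 -0.0002  0.0001]
pred tip,cap side [[369.1, 230.7], [329.2, 276.6]] top [[334.0, 160.8], [372.6, 230.0]]
top from 317
152 gggggWW.rrrr.#...#....###########.........
154 ggg.rrrrr.......###...########.##.........
156 rrrrr.....#.....###..###########..........
158 r...........##..####....###.###...........
160 .........###YYYYY#...#...#####............
162 ...........YYYYYYYWW#.#..##.#.............
164 ............YYYYYYYWW..#..................
166 .............YYYYYYWWW....................
168 ..............YYYYYYWWWW..#...............
170 ...............YYYYYYYWWW.................
172 .................YYYYYYWWW................
174 .................YYYYYYYWW................
176 ..................YYYYYYY.................
178 r...................YYYY..................
180 rr...................YYY..................
182 .rrr......................................
184 ..rrr.....................................
186 g.rrrr.....................
[... 1683 characters left out ...]
YYYYYY..WWWWWWWWBBBBBBBB.YYYYYYYYYYYY
274 ######YYYYYYYYY.WWWWWWWWWWBBBBBB.YYYYYYYYYYYYY
276 #######YYYYYYYYYWWWWWWWWWWBBBBB.YYYYYYYYYYYYYY
278 ########.YYYYYYYYYWWWWWWWBBBB.YYYYYYYYYYYYYYYY
280 ############YYYYYYYYY....YYYYYYYYYYYYYYYYYYYYY
282 #############YYYYYYYYYYYYYYYYYYYYYYYYYYYYYYYYY
284 #############YYYYYYYYYYYYYYYYYYYYYYYYYYYYYYYYY
286 rrrr#########YYYYYYYYYYYYYYYYYYYYYYYYYYYYYYYYY
288 rrrrrrrrrr###YYYYYYYYYYYYYYYYYYYYYYYYYYYYYYYYY
290 rrrrrrrrrrrrrYYYYYYYYYYYYYYYYYYYYY##########..
292 rrrrrrrrrrrrrrrrrrYYYYYYYYYYYYYY.#############
294 rrrrrrrrrrrrrrrrrrrrrrrrYYYYYYY###############
296 rrrrrrrrrrrWWWrrrrrrrrrrrrrrrrrr##############
298 rrrrrrrrrrWWWrrrrrrrrrrrrrrrrrrrrrrrr#########
```

```bash
python3 - <<'E'
from fit import *
import cv2
def at(n,y,z,v):
    P=proj(n,[body(TR,[x,y,z])[0] for x in np.linspace(.0,.11,60)]);o=np.argsort(P[:,1]);return np.interp(v,P[o,1],P[o,0]).round(1)
im=cv2.imread("pics/top0.png").astype(int)
for v in(164,170,174):
    yl=np.where((im[v,300:380,2]>im[v,300:380,0]+60))[0]+300
    print(v,"L top/bot",at("top",.034,.033,v),at("top",.034,.017,v),"R",at("top",.018,.033,v),at("top",.018,.017,v),"blade want",at("top",.026,.0605,v),"yellow0",yl.min(),yl.max(),"cols",yl[:3],yl[-3:])
print("far end v", proj("top",[body(TR,[.09,.026,z])[0] for z in(.017,.033)]))
im=cv2.imread("pics/side0.png").astype(int)
for v in(250,256,262):
    yl=np.where((im[v,340:385,2]>im[v,340:385,0]+60))[0]+340
    print("side",v,"L",at("side",.034,.033,v),at("side",.034,.017,v),"R",at("side",.018,.033,v),at("side",.018,.017,v),"yellow0",yl.min(),yl.max())
print("side blade want at v 232,236",at("side",.026,.0605,232),at("side",.026,.0605,236), "cap want",proj("side",body(TR,[-.095,.026,.0605])))
E
```

```text
164 L top/bot 329.2 327.6 R 337.2 335.5 blade want 336.2 yellow0 308 335 cols [308 309 310] [333 334 335]
170 L top/bot 332.5 330.9 R 340.6 338.9 blade want 339.5 yellow0 311 379 cols [311 312 313] [377 378 379]
174 L top/bot 334.7 333.1 R 342.8 341.1 blade want 341.8 yellow0 313 379 cols [313 314 315] [377 378 379]
far end v [[329.48601323 160.28363201]
 [330.14178997 158.51437325]]
side 250 L 356.7 362.0 R 367.2 372.1 yellow0 360 368
side 256 L 351.6 357.0 R 362.4 367.4 yellow0 355 363
side 262 L 347.3 352.1 R 357.5 362.6 yellow0 350 358
side blade want at v 232,236 367.9 364.4 cap want [[329.42295486 276.33455879]]
```

>>> {"name": "drive_tool", "arguments": {"rows": [0.1, -0.001, 0, 0.012, 0, 0, 0, 0.1, -0.002, -0.001, 0.024, 0, 0, 0, 0.1, -0.003, -0.001, 0.036, 0, 0, 0, 0.1, -0.004, -0.001, 0.044, 0, 0, 0, 0.1, -0.0045, -0.001, 0.05, 0, 0, 0, 0.1, -0.0045, -0.001, 0.05, 0, 0, 0]}}

```text
time: 16.05
eef_pos: [0.5515, -0.2294, -0.0071]
ee_rot: [0.753, -2.976, 0.02]
contact_force: [-0.1, -0.4, -0.7]
gripper_width: 0.267
finger_force: 30.0
```

>>> {"name": "drive_tool", "arguments": {"rows": [0.1, 0, 0, 0.002, 0, 0, 0, 0.1, 0, 0, 0.004, 0, 0, 0, 0.1, 0, 0, 0.004, 0, 0, 0]}}

```text
time: 16.35
eef_pos: [0.552, -0.2298, -0.0082]
ee_rot: [0.753, -2.977, 0.021]
contact_force: [-0.3, 0.5, -0.8]
gripper_width: 0.266
finger_force: 30.0
```

>>> {"name": "drive_tool", "arguments": {"rows": [0.1, 0, 0, 0.002, 0, 0, 0, 0.1, 0, 0, 0.002, 0, 0, 0]}}

```text
time: 16.55
eef_pos: [0.5522, -0.2299, -0.0088]
ee_rot: [0.753, -2.977, 0.022]
contact_force: [-0.1, 0.4, -0.5]
gripper_width: 0.268
finger_force: 29.9
```

>>> {"name": "drive_tool", "arguments": {"rows": [0.1, 0, 0, 0.002, 0, 0, 0, 0.1, 0, 0, 0.002, 0, 0, 0]}}

```text
time: 16.75
eef_pos: [0.5522, -0.2299, -0.009]
ee_rot: [0.753, -2.977, 0.021]
contact_force: [-1.5, 0.9, 5.4]
gripper_width: 0.267
finger_force: 29.9
```

>>> {"name": "drive_tool", "arguments": {"rows": [0.1, 0, 0, 0.002, 0, 0, 0, 0.1, 0, 0, 0.002, 0, 0, 0]}}

```text
time: 16.95
eef_pos: [0.5523, -0.2299, -0.009]
ee_rot: [0.753, -2.977, 0.021]
contact_force: [-4.2, 2.9, 10.4]
gripper_width: 0.267
finger_force: 29.9
```

```bash
python3 - <<'E'
from fit import *
import cv2
s=env.read_state();print(s["time"],s["eef_pos"],s["contact_force"])
for n in("side",): cv2.imwrite(f"pics/{n}9.png",env.camera(n)[:,:,::-1])
Q=R.from_rotvec(s["ee_rot"]);P=[s["eef_pos"]+Q.apply(p) for p in(TIP,CAP)];print(np.round(P,4))
W=[body(TR,[x,.026,.0305])[0] for x in(.077,-.095)]
print("want tip,cap",proj("side",W).round(1).tolist())
w=cv2.imread("pics/side9.png").astype(int)
def rows(u0,u1,v0,v1,st):
    for v in range(v0,v1,st):
        l=""
        for u in range(u0,u1):
            b,g,r=w[v,u]
            l+="B" if b>r+35 and b>g+15 else "Y" if r>b+60 and g>b+50 else "r" if r>g+50 else "W" if min(r,g,b)>125 else "#" if max(r,g,b)<75 else "g" if g>r+15 else "."
        print(v,l)
for a in proj("side",W).astype(int): print("from",a[0]-20);rows(a[0]-20,a[0]+25,a[1]-10,a[1]+16,1)
E
```

```text
16.95 [ 0.55227959 -0.22992029 -0.00902609] [-4.16166266  2.86713921 10.35094378]
[[ 0.6616 -0.1738  0.0294]
 [ 0.5098 -0.2529  0.0299]]
want tip,cap [[367.6, 244.2], [327.9, 292.1]]
from 347
234 ..########################.r...gggg##########
235 ..################.#######rrrrrr...##########
236 ..###############.Y.######.rrrrrrrrrrr.######
237 ..##############.YY.########rrrrrrrrrrrrr.###
238 ..##############.Y..###########rrrrrrrrrrrr##
239 ###############.Y.....#############rrrrrrrr##
240 ###############.Y.........############rrrr###
241 ###############.Y........W...################
242 ##############.YY........WW.W..##############
243 ##############.YY...........WW.....##########
244 ##############.YYY...........W........#######
245 ##############..Y.#.Y...................#####
246 ##################.YYYY.##...............####
247 ##############..W..YYYY.#####............####
248 ##############WWWWYYYYY##########.......#####
249 ##############WWWWYYYY.#############....#####
250 #############.WWWYYYYY#######################
251 #############WWWWYYYY########################
252 ####
[... 1000 characters left out ...]

294 rrrrrrrrrrrrrrrrrrrrrrrrrrr...YYY############
295 rrrrrrrrrrrrr.W.rrrrrrrrrrrrr.YY#############
296 rrrrrrrrrrrrrWWWrrrrrrrrrrrrrrrrrr###########
297 rrrrrrrrrrrr.WW.rrrrrrrrrrrrrrrrrrrr.########
298 rrrrrrrrrrrrWWWrrrrrrrrrrrrrrrrrrrrrrrrrr####
299 rrrrrrrrrrrrWWWrrrrrrrrrrrrrrrrrrrrrrrrrrrrr#
300 rrrrrrrrrrrr.WWrrrrrrrrrrrrrrrrrrrrrrrrrrrrrr
301 rrrrrrrrrrrr.WW.rrrrrrrrrrrrrrrrrrrrrrrrrrrrr
302 rrrrrrrrrrrrrWWWrrrrrrrrrrrrrrrrrrrrrrrrrrrrr
303 rrrrrrrrrrrrrWWWrrrrrrrrrrrrrrrrrrrrrrrrrrrrr
304 rrrrrrrrrrrrrWWWrrrrrrrrrrrrrrrrrrrrrrrrrrrrr
305 #.rrrrrrrrrrr.WWWrrrrrrrrrrrrrrrrrrrrrrrrrrrr
306 ###.rrrrrrrrrrWWWWWWrrrrrrrrrrrrrrrrrrrrrrrrr
307 ######.rrrrrrrrWWWWWWW.rrrrrrrrrrrrrrrrrrrrrr
```

>>> {"name": "drive_tool", "arguments": {"rows": [0.1, 0, 0, -0.003, 0, 0, 0, 0.1, 0, 0, -0.003, 0, 0, 0, 0.29, 0, 0, -0.003, 0, 0, 0, 0.32, 0, 0, -0.003, 0, 0, 0, 0.38, 0, 0, -0.003, 0, 0, 0, 0.45, 0, 0, -0.003, 0, 0, 0, 0.45, 0, 0, -0.003, 0, 0, 0, 0.45, 0, 0, -0.003, 0, 0, 0], "force": 8}}

```text
time: 17.8
eef_pos: [0.5517, -0.2298, -0.0099]
ee_rot: [0.753, -2.977, 0.021]
contact_force: [-0.8, 0.5, 0.3]
gripper_width: 0.449
finger_force: 0.0
```

>>> {"name": "drive_tool", "arguments": {"rows": [0.45, 0.001, 0, -0.02, 0, 0, 0, 0.45, 0.003, 0, -0.04, 0, 0, 0, 0.45, 0.005, 0, -0.07, 0, 0, 0, 0.45, 0.008, 0, -0.12, 0, 0, 0, 0.45, 0.014, 0, -0.2, 0, 0, 0, 0.45, 0.02, 0, -0.28, 0, 0, 0, 0.45, 0.02, 0, -0.36, 0, 0, 0, 0.45, 0.02, 0, -0.36, 0, 0, 0]}}

```text
time: 18.6
eef_pos: [0.5591, -0.231, 0.1805]
ee_rot: [0.756, -2.988, 0.036]
contact_force: [0.7, 0.2, 0.7]
gripper_width: 0.451
finger_force: 0.0
```

```bash
python3 - <<'E'
from fit import *
import cv2
s=env.read_state();print(s["time"],s["eef_pos"],s["contact_force"],s["gripper_width"])
W=[body(TR,[x,.026,.0305])[0] for x in(.077,.003,-.095)]
for n in("side","wrist"): cv2.imwrite(f"pics/{n}10.png",env.camera(n)[:,:,::-1])
print("want tip,org,cap side",proj("side",W).round(1).tolist(),"wrist",wp(s,W).round(1).tolist())
def rows(n,u0,u1,v0,v1,st,su=1):
    w=cv2.imread(f"pics/{n}10.png").astype(int)
    for v in range(v0,v1,st):
        l=""
        for u in range(u0,u1,su):
            b,g,r=w[v,u]
            l+="B" if b>r+35 and b>g+15 else "Y" if r>b+60 and g>b+50 else "r" if r>g+50 else "W" if min(r,g,b)>125 else "#" if max(r,g,b)<75 else "g" if g>r+15 else "."
        print(v,l)
rows("side",310,390,238,300,2)
w=wp(s,W).astype(int);print("wrist from",w[:,0].min()-40,w[:,1].min()-10);rows("wrist",w[:,0].min()-40,w[:,0].max()+40,max(0,w[:,1].min()-10),min(420,w[:,1].max()+20),3)
E
```

```text
18.6 [ 0.55913955 -0.23100675  0.18053286] [0.73839061 0.23248782 0.72765987] 0.451042961494748
want tip,org,cap side [[367.6, 244.2], [352.2, 262.8], [327.9, 292.1]] wrist [[282.8, 290.7], [283.9, 233.8], [285.5, 148.7]]
238 gggggggggggggggggggggggggggg.rrrrr##################################rrrrrrrrrrr.
240 gggggggggggggggggggggggggg.rrrrr###########################################rrrrr
242 gggggggggggggggggggggggg.rrrrr##################################################
244 ggggggggggggggggggggggg.rrrr###############################..###################
246 gggggggggggggggggggggrrrrr###########################YYYYYWWW.##################
248 ggggggggggggggggggg.rrrr############################YYYYWWWW####################
250 ggggggggggggggggg.rrrr############################YYYYWWWW.#####################
252 ggggggggggggggg.rrrr############################YYYYYWWW.#######################
254 ggggggggggggg.rrrr.############################YYYYWWWW#########################
256 ggggggggggg.rrrr.############################YYYYWWWW.##########################
258 ggggggggg.rrrrr#########
[... 6179 characters left out ...]
 #################################.WWWYYYYYYYYYY###############################.####
291 #################################YWWWYYYYYYYYYY###############################rr###
294 #################################YYYYYYYYYYYYYY###############################rr###
297 .........##....#.....#.##..##.##...............#.#.#..##........................#..
300 ...................................................................................
303 ...................................................................................
306 ...................................................................................
309 ...................................................................................
```

```bash
python3 -c "
from rig import env
print(env.finish_job())"
```

```text
the job is handed in; nothing more can be done
None
```

The blue screwdriver is lying in its cut-out in the red tray, blade in the channel and let go, about 4 mm off centre by my measurement; the rack showed no movement after the draw, the orange screwdriver is still in it, and the job was handed in at about 19 s.

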